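# Raise the walls of a box blank and gauge its wall gap

## Task

Erect the box on the jig: push its left, right and far walls up, each fully home against its upright stop. Then take the tapered steel gauge out of its block by the wooden handle and slide its blade straight down into the gap between the raised left wall and the metal cheek of the former, until it drags snugly on both, without forcing it or pushing the wall out of upright; finish still gripping the gauge, holding it at that depth. Leave everything else on the desk where it stands.

Things in the scene. Friction and masses are not known exactly. Their poses are not given: they have to be found in the camera images.
- jig: Fixed board, 150 (x) x 160 (y) x 12 mm, carrying a greyboard box; origin under its centre on the desk, x to the box's far wall, y to its left wall. Box floor top at z 16 mm. Walls 80 mm high, 4 mm thick; hinge line = foot of the inner face, the thickness lies outside it when raised. The near wall (x -60 to -64) stands fixed; left, right and far walls lean outward; push them up from outside.
- left_wall (a joint): Hinge of the left wall (116 mm wide, hinge line y = +65 mm, z = 16 mm of the jig): 0 lies flat outward, 1.571 upright at its stop; starts at 0.7 to 1.05. Stiff: under 6 N at the free edge pushes it up, it stays where it is left, and about 8 N outward at the edge would push it back.
- right_wall (a joint): The same for the right wall (116 mm wide, hinge line y = -65 mm, z = 16 mm of the jig): 0 flat outward, 1.571 upright at its stop, starts at 0.7 to 1.05.
- far_wall (a joint): The same for the far wall (126 mm wide, hinge line x = +60 mm, z = 16 mm of the jig): 0 flat outward, 1.571 upright at its stop, starts at 0.7 to 1.05.
- left_wall_edge (a point): Middle of the left wall's free edge (half way through its thickness).
- right_wall_edge (a point): Middle of the right wall's free edge (half way through its thickness).
- far_wall_edge (a point): Middle of the far wall's free edge (half way through its thickness).
- slot (a point): Mouth of the gap between the metal cheek on the former (78 mm high wooden block fixed in the box) and the raised left wall: 2.5 mm outward of the cheek's face, midway along it (100 mm), at the raised wall's top (96 mm over the desk). x along the gap, y to the left wall. Gap 3.5 to 6.5 mm wide, varying; 80 mm deep. The cheek's top is a 45 degree lead-in lip, 9 mm high, leaning away from the wall.
- cheek (a joint): How far the sprung cheek (aluminium plate on the former's left side) is pushed back into the former, 0 to 0.006 m; spring 3 N per mm, no preload; the wall does not give. A snug blade, pinched evenly by both, pushes it back about 1 mm and drags with about 3 to 5 N while sliding; beyond 2 mm it is forced. A blade that leans on one side only is not yet snug: ease it sideways and go on down.
- gauge: Tapered gauge, about 90 g, upright in its block. Steel blade 30 mm wide (x), 95 mm long (z), 2 mm thick (y) at the tip growing evenly to 9.6 mm at the handle (0.08 mm per mm); wooden handle above, 44 (x) x 18 (y) x 55 mm, spanning z 95 to 150 mm. Origin at the centre of the tip, z up to the handle. Both faces taper alike: either way round fits.
- stand: Fixed dark wooden block 85 (x) x 60 (y) x 100 mm, origin under its centre; a 33 x 12.5 mm slot along its x passes right through. The gauge stands in it, tip 5 mm above the desk, handle resting on the top; lift it out straight up.
- jar: Lidded clear jar, 72 mm across, 105 mm high; origin under its centre. Leave alone.
- jar_b: Another such jar beyond the jig. Leave alone.
- paint_0: White paint bottle with black cap, 42 mm across, 95 mm high; leave alone.
- paint_1: Another such bottle; leave alone.
- paint_2: Another such bottle; leave alone.
- bowl: Small ceramic bowl, 70 mm across, 35 mm high, near the robot; leave alone.
- screwdriver: Screwdriver with a wooden handle, 150 mm, lying flat; leave alone.
Mind the look-alikes: they are no part of the job. Of the things like the gauge, leave any that is orange; of the rest the smaller one is meant.

How it is judged:
By the outcome, as a careful person would: the job done as asked, in the order asked, and still so for the second after the job is handed in, while the arm keeps its last pose, push and grip.
It also fails if it takes over 72 s, if anything falls off the work surface, if the arm or the gripper's body presses on something with over 40 N, if the wrist force passes 120 N, or if a joint passes its speed limit or range.

## Robot

A 6-joint arm with a two-finger parallel gripper is mounted at the origin on the work surface. World frame = base frame: x ahead of the robot, y to its left, z up, the work surface at z = 0. Lengths are in mm, angles in degrees, forces in N, time in s.
With the tool pointing down it reaches from about 425 to 1125 mm from the base axis. Payload 14.9 kg.
Tool frame: the origin (TCP) lies at the very end of the fingers, on their centre line; the grasp point (between the pads) lies 19 mm behind it; z points along the fingers, y is the direction in which the jaws open and shut (so a half turn about z gives the same grasp; the last joint's range is limited). The gripper opens to 91 mm and grips with 3 to 60 N. Pads are 32 mm wide; open, the fingers measure 118 mm over their backs; the gripper's body (76 mm by 178 mm) begins 60 mm behind the grasp point.
Start: joints at [-73.413, 21.709, 99.362, -0, 58.929, -1.908], TCP at [222.052, -663.861, 213.932] pointing down, gripper open.
Joint ranges: [-158.91, 158.91], [-42.39, 125.64], [0.06, 152.35], [-60.88, 240.88], [17.5, 164.5], [-176.32, 176.32]. Speed limits (degrees/s): [108.29, 108.29, 136.94, 180, 180, 180].

## Interface

Orientations are given as [roll, pitch, yaw] about the fixed x, y, z axes, in that order (R = Rz(yaw) Ry(pitch) Rx(roll)).
In Python, from cell import bot gives the robot as it stands.
- The arm moves only by the tool play_rows, never from a script. Its argument "moves" is a list of rows, each a list of 5 numbers: the opening, from 0 (shut) to 1 (fully open), then the shift along the world's x, y, z in mm, then the turn about the world's z in rad. A call has 1 to 12 rows; each row is the pose to reach, as a shift and turn from the pose commanded when the call began; what a row does not reach only later rows make up. A row lasts 1/12 s, in which the tool goes at most 41.7 mm and 7.16 degrees, less where a joint would pass 70% of its speed; a pose out of reach is approached as far as the arm can. A call with a gripper value outside its range is refused whole. The fingers move at their own pace and stop on an object; "grip_force" is the grip in N (left out, the last holds). Time passes only in rows, so rows that repeat a pose let the fingers close. It gives the time, the measured TCP pose, the force and the opening at its end, in the units of the state.
- bot.get_state(): the state, without advancing time (a new reading comes with each control period).
- bot.get_image(name): name is "scene" or "top"; returns the picture (420x560x3 uint8, red, green, blue); there is no depth.
- bot.calibration(name): a dict with "mtx" (3x3 intrinsics, pixels), "position" and "rotation" of the camera in the world. Camera axes: x right, y down, z forward; pixel columns grow to the right and rows downward; lengths in mm; the calibration is good to about 2 mm. A picture is of the moment at which its call begins. calibration takes no time and is no camera call.
- bot.finish_job(): hands the job in, once; it reports no verdict.
The state is a dict: "t": time; "qpos": joint angles; "qd": joint speeds; "tau": joint torques, N m; "eef_pos": TCP position; "tool_rot": TCP orientation; "contact_force": force on the tool from outside, world axes, zero at the start; "torque": the same for the moment, N m; "width": opening from 0.0 (shut) to 1.0 (fully open).
Only numpy, scipy, OpenCV 4.12 (cv2) and the standard library are available. Lean on these libraries where they do the work, as an engineer would, in place of code of your own. Each camera call takes 0.05 s, during which the arm holds its last target. There are 200 camera calls.

## Working session

There is one attempt and no reset: what is moved stays moved. The work goes in short steps, Python scripts to look and compute and a tool call to move; the robot and the scene stay as the last step left them, time stands still between calls to the robot, and variables do not carry over. Pictures are saved under pics/ and viewed, about 8 in all and at most 12, crops included, and the job is handed in when it is done.

Besides the shell and the picture viewer there is one more tool, called after "Call:" as name([rows], argument=value, ...), one row to a line, values as JSON. play_rows: Moves the arm, as the interface text tells. Its arguments: {"type":"object","properties":{"moves":{"type":"array"},"grip_force":{"type":"number"}},"required":["moves"]}

```bash
ls; mkdir -p pics; python3 - <<'E'
from cell import bot
import cv2,json
print(bot.get_state())
for n in("scene","top"):
    cv2.imwrite(f"pics/{n}0.png",bot.get_image(n)[:,:,::-1]); print(bot.calibration(n))
E
```

```text
pics
{'t': 0.0, 'qpos': array([-7.34136746e+01,  2.17393523e+01,  9.93962244e+01,  2.88387408e-04,
        5.89274377e+01, -1.90733515e+00]), 'qd': array([-0.14970645,  0.09489819,  0.01595631, -0.03920053, -0.02227243,
        0.01400909]), 'tau': array([-5.04938682e-03, -7.63731480e+01, -4.34371912e+01,  6.48937910e-02,
        4.23682365e-02, -1.04240316e-04]), 'eef_pos': array([ 221.92836041, -663.46655808,  213.27271276]), 'tool_rot': array([-1.79937029e+02, -2.34402319e-03,  1.84935103e+01]), 'contact_force': array([-0.98850185,  0.53241915,  0.57845469]), 'torque': array([-0.01362661, -0.0208913 ,  0.01025883]), 'width': 1.0038232813146286}
{'mtx': array([[411.43804006,   0.        , 282.02156547],
       [  0.        , 411.43804006, 209.03171354],
       [  0.        ,   0.        ,   1.        ]]), 'position': array([1344.3925882 , -731.9445081 ,  806.20477302]), 'rotation': array([-123.72369976,    0.6054916 ,   49.8847965 ])}
{'mtx': array([[455.68426878,   0.        , 279.7032436 ],
       [  0.        , 455.68426878, 210.20934414],
       [  0.        ,   0.        ,   1.        ]]), 'position': array([ 451.56388261,  -47.38705328, 1236.46058751]), 'rotation': array([-175.96751262,    0.58360398,  -89.28890743])}
```

View pics/scene0.png

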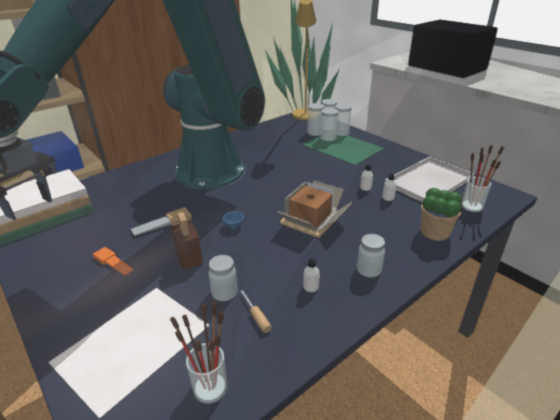

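View pics/top0.png

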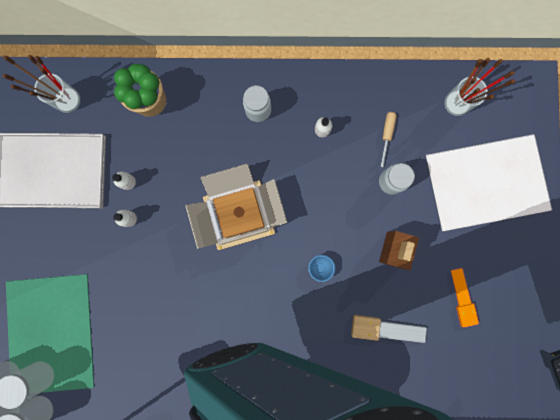

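The top view shows the jig near (238,212), with the left, far and right walls leaning. The gauge stands in its block at (403,250). The larger gauge lies at (390,329) and an orange one at (464,297). Next I'll take close crops to measure.

```bash
cat > h.py <<'E'
import numpy as np,cv2
from scipy.spatial.transform import Rotation as R
from cell import bot
def cal(n):
    c=bot.calibration(n); return c["mtx"],np.array(c["position"]),R.from_euler("xyz",c["rotation"],degrees=True).as_matrix()
def ray(n,u,v,z):
    K,p,M=cal(n); d=M@np.linalg.inv(K)@[u,v,1]; return p+d*(z-p[2])/d[2]
def proj(n,P):
    K,p,M=cal(n); q=K@M.T@(np.array(P)-p); return q[:2]/q[2]
def save(n,f,box=None,k=4):
    im=bot.get_image(n)[:,:,::-1]
    if box: x0,y0,x1,y1=box; im=cv2.resize(im[y0:y1,x0:x1],None,fx=k,fy=k,interpolation=cv2.INTER_CUBIC)
    cv2.imwrite(f,im); return im
E
python3 - <<'E'
from h import *
im=bot.get_image("top")[:,:,::-1]; sc=bot.get_image("scene")[:,:,::-1]
z=lambda a,x0,y0,x1,y1,k:cv2.resize(a[y0:y1,x0:x1],None,fx=k,fy=k,interpolation=cv2.INTER_CUBIC)
A=z(im,180,155,300,255,4);B=z(im,370,215,430,285,4)
C=z(sc,260,165,360,240,4);D=z(sc,160,195,220,275,4)
o=np.zeros((600,800,3),np.uint8)
o[:400,:480]=A;o[:280,500:740]=B
cv2.imwrite("pics/c1.png",o)
o=np.zeros((330,700,3),np.uint8);o[:300,:400]=C;o[:320,420:660]=D
cv2.imwrite("pics/c2.png",o)
print(ray("top",238,212,94),ray("top",405,250,155))
E
```

```text
[526.21597126  70.08062513  94.        ] [ 437.06183091 -332.05605817  155.        ]
```

View pics/c1.png

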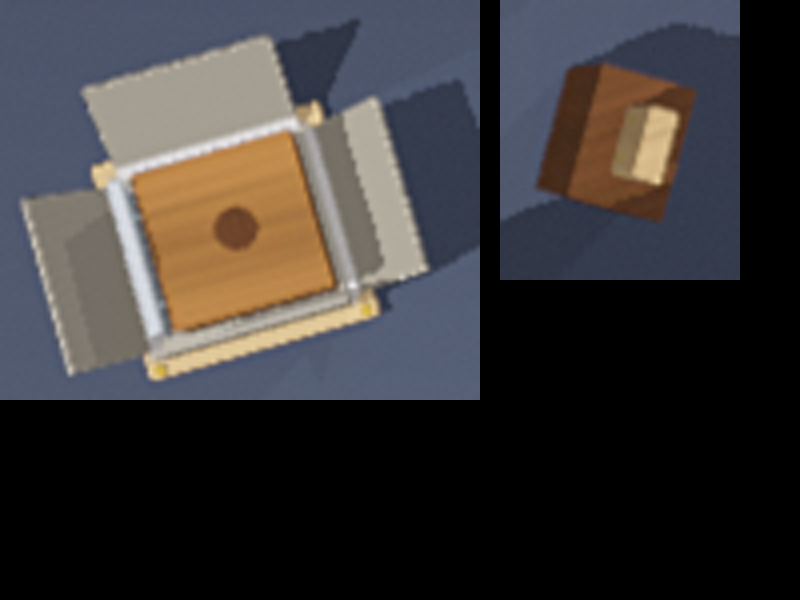

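View pics/c2.png

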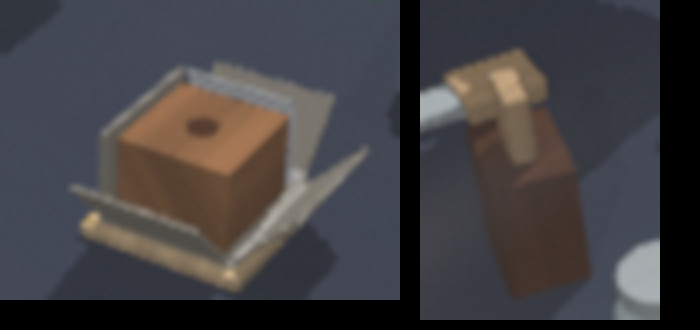

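```bash
python3 - <<'E'
from h import *
a=lambda p:(180+p[0]/4-.375,155+p[1]/4-.375); b=lambda p:(370+(p[0]-500)/4-.375,215+p[1]/4-.375)
def show(nm,pts,f,z):
    P=np.array([ray("top",*f(p),z)[:2] for p in pts]); print(nm,P.round(1).tolist(),"c",P.mean(0).round(1))
    for i in range(len(P)):
        d=P[(i+1)%len(P)]-P[i]; print("   ",np.hypot(*d).round(1),np.degrees(np.arctan2(d[1],d[0])).round(1))
show("board",[(150,380),(378,315),(320,100),(93,165)],a,12)
show("former",[(133,180),(290,132),(333,288),(172,330)],a,94)
show("left edge outer",[(22,200),(72,375)],a,70)
show("right",[(375,97),(427,270)],a,80)
show("far",[(83,90),(268,37)],a,70)
show("stand",[(603,62),(695,92),(663,220),(565,195)],b,100)
show("handle",[(647,103),(681,110),(662,187),(638,181)],b,155)
# scene crop handle top
c=lambda p:(160+(p[0]-420)/4-.375,195+p[1]/4-.375)
for p in[(488,72),(518,68),(528,98),(502,106)]: print(ray("scene",*c(p),155).round(1))
E
```

```text
board [[429.8, 132.6], [475.2, -19.6], [620.1, 21.6], [574.2, 174.4]] c [524.8  77.2]
    158.9 -73.4
    150.6 15.9
    159.6 106.7
    150.3 -163.9
former [[556.7, 134.1], [588.3, 35.6], [490.2, 6.9], [462.7, 107.5]] c [524.5  71. ]
    103.4 -72.2
    102.2 -163.7
    104.2 105.3
    97.8 15.8
left edge outer [[545.2, 209.1], [433.4, 174.1]] c [489.3 191.6]
    117.2 -162.6
    117.2 17.4
right [[613.1, -17.4], [502.8, -51.9]] c [557.9 -34.7]
    115.5 -162.6
    115.5 17.4
far [[616.9, 171.6], [652.8, 52.6]] c [634.9 112.1]
    124.3 -73.2
    124.3 106.8
stand [[485.3, -323.0], [467.3, -379.8], [388.2, -359.4], [402.8, -299.1]] c [ 435.9 -340.4]
    59.6 -107.5
    81.8 165.5
    62.1 76.4
    85.9 -16.1
handle [[459.8, -335.4], [455.9, -355.4], [410.5, -343.9], [413.9, -329.8]] c [ 435.  -341.2]
    20.4 -101.0
    46.8 165.7
    14.4 76.7
    46.2 -7.0
[ 412.2 -345.3  155. ]
[ 421.7 -326.7  155. ]
[ 459.3 -339.7  155. ]
[ 456.1 -358.   155. ]
```

Jig centre is about (525,77), yaw about 16.5°. Stand and gauge are about (436,-341), yaw about -14.5°. I'll move to outside the right wall first.

Call:
play_rows([
  [0,172,298,0,-0.035],
  [0,172,298,0,-0.035],
  [0,172,298,0,-0.035],
  [0,172,298,0,-0.035],
  [0,345,597,0,-0.035],
  [0,345,597,0,-0.035],
  [0,345,597,0,-0.035],
  [0,345,597,0,-0.035],
  [0,345,597,0,-0.035],
  [0,345,597,0,-0.035],
  [0,345,597,0,-0.035],
  [0,345,597,0,-0.035],
])

```text
t: 1.2
eef_pos: [472.8, -229.0, 214.1]
tool_rot: [180.0, -0.0, 16.5]
contact_force: [1.0, -0.4, 0.8]
width: 0.154
```

Call:
play_rows([
  [0,95,162,0,0],
  [0,95,162,0,0],
  [0,95,162,0,0],
  [0,95,162,0,0],
  [0,95,162,0,0],
  [0,95,162,-40,0],
  [0,95,162,-80,0],
  [0,95,162,-120,0],
  [0,95,162,-145,0],
  [0,95,162,-160,0],
  [0,95,162,-164,0],
  [0,95,162,-164,0],
])

```text
t: 2.2
eef_pos: [566.6, -68.8, 49.0]
tool_rot: [-180.0, 0.1, 16.5]
contact_force: [-0.4, 0.8, 0.3]
width: 0.004
```

```bash
python3 - <<'E'
from h import *
s=save("scene","pics/t.png"); t=save("top","pics/t.png")
z=lambda a,x0,y0,x1,y1,k:cv2.resize(a[y0:y1,x0:x1],None,fx=k,fy=k,interpolation=cv2.INTER_CUBIC)
cv2.imwrite("pics/d1.png",np.hstack([z(t,180,140,310,260,3),z(s,250,140,370,260,3)]))
print(bot.get_state())
E
```

```text
{'t': 2.3, 'qpos': array([-9.26988321e+00,  2.45730069e+01,  1.17075643e+02,  2.31588806e-05,
        3.82791113e+01,  6.42426183e+01]), 'qd': array([-0.06676408, -0.8859889 , -0.1166345 , -0.00423097, -0.03386672,
        0.13791876]), 'tau': array([ 1.61039253e-02, -6.45180130e+01, -2.90708899e+01,  3.97733878e-02,
       -7.10057211e-02, -6.79458735e-04]), 'eef_pos': array([567.92084526, -69.08572559,  50.97465455]), 'tool_rot': array([ 1.79968621e+02, -6.50677938e-02,  1.64874981e+01]), 'contact_force': array([0.53930389, 0.40200101, 1.26016283]), 'torque': array([-0.02112399,  0.05971135, -0.0306906 ]), 'width': 0.002633811548080152}
```

View pics/d1.png

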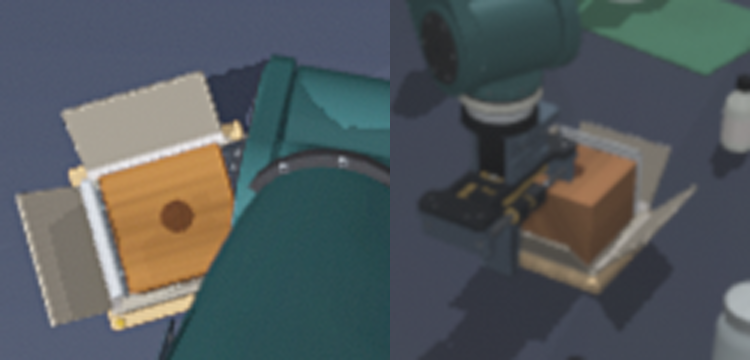

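The gripper is outside the right wall at the expected place. Pushing it up now.

Call:
play_rows([
  [0,-3,9.6,0,0],
  [0,-5.7,19.2,0,0],
  [0,-7.1,24,0,0],
  [0,-8.5,28.8,0,0],
  [0,-9.9,33.6,0,0],
  [0,-11.4,38.4,0,0],
  [0,-12.8,43.1,0,0],
  [0,-14.2,47.9,0,0],
  [0,-15.6,52.7,0,0],
  [0,-16.5,55.6,0,0],
  [0,-17.0,57.5,0,0],
  [0,-17.0,57.5,0,0],
])

```text
t: 3.3
eef_pos: [550.1, -10.9, 50.0]
tool_rot: [-180.0, -0.0, 16.5]
contact_force: [0.5, -0.6, 0.4]
width: 0.004
```

Call:
play_rows([
  [0,-0.3,1,0,0],
  [0,-0.6,1.9,0,0],
  [0,-0.9,2.9,0,0],
  [0,-0.9,2.9,0,0],
])

```text
t: 3.63
eef_pos: [549.3, -8.5, 49.9]
tool_rot: [180.0, 0.0, 16.5]
contact_force: [1.0, -3.2, 3.1]
width: 0.005
```

Call:
play_rows([
  [0,-0.3,1,0,0],
  [0,-0.6,1.9,0,0],
  [0,-0.9,2.9,0,0],
  [0,-1.1,3.8,0,0],
  [0,-1.1,3.8,0,0],
])

```text
t: 4.05
eef_pos: [548.0, -4.6, 49.9]
tool_rot: [-180.0, 0.0, 16.5]
contact_force: [1.2, -3.2, 1.8]
width: 0.004
```

Call:
play_rows([
  [0,-0.3,1,0,0],
  [0,-0.6,1.9,0,0],
  [0,-0.6,1.9,0,0],
])

```text
t: 4.3
eef_pos: [547.5, -2.7, 49.9]
tool_rot: [-180.0, 0.0, 16.5]
contact_force: [1.2, -2.5, 3.1]
width: 0.007
```

Call:
play_rows([
  [0,-0.3,1,0,0],
  [0,-0.6,1.9,0,0],
  [0,-0.6,1.9,0,0],
])

```text
t: 4.55
eef_pos: [547.0, -1.0, 50.0]
tool_rot: [180.0, -0.0, 16.5]
contact_force: [1.1, -6.0, 3.6]
width: 0.003
```

Call:
play_rows([
  [0,-0.3,1,0,0],
  [0,-0.3,1,0,0],
])

```text
t: 4.72
eef_pos: [547.0, -0.5, 50.0]
tool_rot: [179.9, -0.0, 16.5]
contact_force: [2.3, -13.4, 3.0]
width: 0.003
```

Call:
play_rows([
  [0,-0.3,1,0,0],
  [0,-0.3,1,0,0],
])

```text
t: 4.88
eef_pos: [546.9, -0.2, 50.0]
tool_rot: [179.9, -0.0, 16.5]
contact_force: [3.3, -21.6, 1.5]
width: 0.006
```

Right wall is at its stop: the force rose to about 22 N with no further motion. Next is the far wall.

Call:
play_rows([
  [0,4,-12,0,0],
  [0,7,-24,5,0],
  [0,7,-24,45,0],
  [0,20,-24,70,0],
  [0,60,0,70,0],
  [0,90,40,70,0],
  [0,126,80,70,0],
  [0,126,120,70,0],
  [0,126,120,70,0],
  [0,126,120,30,0],
  [0,126,120,0,0],
  [0,126,120,0,0],
])

```text
t: 5.88
eef_pos: [668.7, 120.6, 44.5]
tool_rot: [-179.9, 0.5, 16.5]
contact_force: [-2.3, -0.6, -1.0]
width: 0.007
```

```bash
python3 - <<'E'
from h import *
print(bot.get_state()["eef_pos"],bot.get_state()["contact_force"])
s=save("scene","pics/t.png"); t=save("top","pics/t.png")
z=lambda a,x0,y0,x1,y1,k:cv2.resize(a[y0:y1,x0:x1],None,fx=k,fy=k,interpolation=cv2.INTER_CUBIC)
cv2.imwrite("pics/d2.png",np.hstack([z(t,180,140,310,260,3),z(s,250,140,370,260,3)]))
E
```

```text
[668.72029571 120.60915394  44.45703582] [-2.34990317 -0.57277988 -1.01942153]
```

View pics/d2.png

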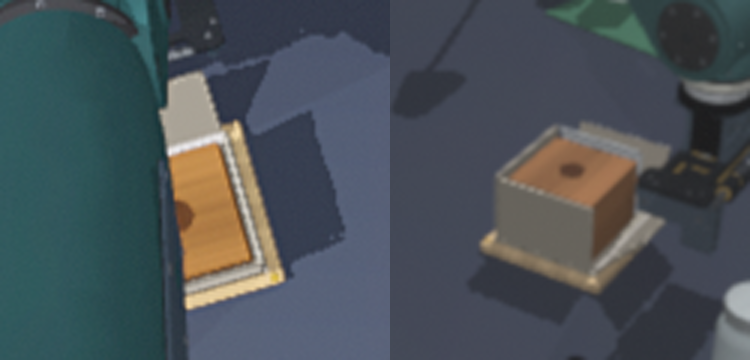

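The right wall stands upright, and the gripper is now outside the far wall.

Call:
play_rows([
  [0,-9.6,-2.8,0,0],
  [0,-19.2,-5.7,0,0],
  [0,-26.8,-8,0,0],
  [0,-32.6,-9.7,0,0],
  [0,-38.4,-11.4,0,0],
  [0,-44.1,-13.1,0,0],
  [0,-49.9,-14.8,0,0],
  [0,-54.6,-16.2,0,0],
  [0,-58.5,-17.3,0,0],
  [0,-60.4,-17.9,0,0],
  [0,-62.3,-18.5,0,0],
  [0,-62.3,-18.5,0,0],
])

```text
t: 6.98
eef_pos: [609.7, 102.5, 49.9]
tool_rot: [-180.0, 0.0, 16.5]
contact_force: [2.2, 0.3, 1.2]
width: 0.005
```

Call:
play_rows([
  [0,-1,-0.3,0,0],
  [0,-1.9,-0.6,0,0],
  [0,-2.9,-0.9,0,0],
  [0,-2.9,-0.9,0,0],
])

```text
t: 7.32
eef_pos: [607.1, 101.7, 49.9]
tool_rot: [-180.0, 0.0, 16.5]
contact_force: [3.2, 0.7, 2.8]
width: 0.007
```

Call:
play_rows([
  [0,-1,-0.3,0,0],
  [0,-1.9,-0.6,0,0],
  [0,-2.9,-0.9,0,0],
  [0,-2.9,-0.9,0,0],
])

```text
t: 7.65
eef_pos: [604.0, 100.7, 49.9]
tool_rot: [-180.0, 0.0, 16.5]
contact_force: [3.0, 1.0, 2.4]
width: 0.006
```

Call:
play_rows([
  [0,-1,-0.3,0,0],
  [0,-1.9,-0.6,0,0],
  [0,-1.9,-0.6,0,0],
])

```text
t: 7.9
eef_pos: [602.2, 100.1, 49.9]
tool_rot: [-180.0, 0.0, 16.5]
contact_force: [2.8, 1.0, 2.6]
width: 0.003
```

Call:
play_rows([
  [0,-1,-0.3,0,0],
  [0,-1,-0.3,0,0],
])

```text
t: 8.07
eef_pos: [602.1, 100.1, 50.0]
tool_rot: [180.0, -0.1, 16.5]
contact_force: [7.6, 2.5, -0.5]
width: 0.003
```

Call:
play_rows([
  [0,-1,-0.3,0,0],
  [0,-1,-0.3,0,0],
])

```text
t: 8.23
eef_pos: [601.9, 100.0, 50.1]
tool_rot: [180.0, -0.2, 16.5]
contact_force: [13.4, 6.5, -6.3]
width: 0.007
```

Call:
play_rows([
  [0,-0.5,-0.15,0,0],
  [0,-0.5,-0.15,0,0],
])

```text
t: 8.4
eef_pos: [601.9, 100.0, 50.2]
tool_rot: [180.0, -0.3, 16.5]
contact_force: [16.0, 6.2, -9.3]
width: 0.005
```

Far wall is home at about 17 N. Moving to the left wall.

Call:
play_rows([
  [0,12,3.5,0,0],
  [0,24,7,5,0],
  [0,24,7,45,0],
  [0,20,20,70,0],
  [0,-5,50,70,0],
  [0,-30,80,70,0],
  [0,-60,105,70,0],
  [0,-100,125,70,0],
  [0,-118,126,70,0],
  [0,-118,126,30,0],
  [0,-118,126,0,0],
  [0,-118,126,0,0],
])

```text
t: 9.4
eef_pos: [477.7, 223.9, 45.4]
tool_rot: [179.9, 0.5, 16.5]
contact_force: [-2.1, -0.3, -1.4]
width: 0.002
```

Call:
play_rows([
  [0,2.7,-9.1,0,0],
  [0,5.4,-18.2,0,0],
  [0,7.4,-24.9,0,0],
  [0,9.1,-30.7,0,0],
  [0,10.8,-36.4,0,0],
  [0,12.2,-41.2,0,0],
  [0,13.6,-46,0,0],
  [0,15.1,-50.8,0,0],
  [0,16.5,-55.6,0,0],
  [0,17,-57.5,0,0],
  [0,17,-57.5,0,0],
])

```text
t: 10.32
eef_pos: [499.3, 167.3, 50.3]
tool_rot: [180.0, -0.0, 16.5]
contact_force: [0.5, 0.6, -0.2]
width: 0.005
```

Call:
play_rows([
  [0,0.3,-1,0,0],
  [0,0.6,-1.9,0,0],
  [0,0.9,-2.9,0,0],
  [0,0.9,-2.9,0,0],
])

```text
t: 10.65
eef_pos: [499.7, 165.0, 49.9]
tool_rot: [-180.0, 0.0, 16.5]
contact_force: [-0.8, 3.6, 2.1]
width: 0.005
```

Call:
play_rows([
  [0,0.3,-1,0,0],
  [0,0.6,-1.9,0,0],
  [0,0.9,-2.9,0,0],
  [0,1.2,-3.8,0,0],
  [0,1.5,-4.8,0,0],
  [0,1.8,-5.8,0,0],
  [0,1.8,-5.8,0,0],
])

```text
t: 11.23
eef_pos: [501.6, 159.0, 49.9]
tool_rot: [180.0, 0.0, 16.5]
contact_force: [-0.4, 2.7, 2.7]
width: 0.007
```

Call:
play_rows([
  [0,0.3,-1,0,0],
  [0,0.6,-1.9,0,0],
  [0,0.6,-1.9,0,0],
])

```text
t: 11.48
eef_pos: [502.2, 157.2, 49.9]
tool_rot: [180.0, 0.0, 16.5]
contact_force: [-0.1, 2.7, 1.9]
width: 0.001
```

Call:
play_rows([
  [0,0.3,-1,0,0],
  [0,0.3,-1,0,0],
])

```text
t: 11.65
eef_pos: [502.5, 156.2, 49.9]
tool_rot: [180.0, 0.0, 16.5]
contact_force: [-0.2, 3.2, 1.2]
width: 0.006
```

Call:
play_rows([
  [0,0.3,-1,0,0],
  [0,0.3,-1,0,0],
])

```text
t: 11.82
eef_pos: [502.7, 155.5, 50.0]
tool_rot: [-180.0, 0.0, 16.5]
contact_force: [-2.7, 6.2, 3.9]
width: 0.005
```

Call:
play_rows([
  [0,0.3,-1,0,0],
  [0,0.3,-1,0,0],
])

```text
t: 11.98
eef_pos: [502.9, 155.0, 50.0]
tool_rot: [-179.9, 0.0, 16.5]
contact_force: [-5.1, 15.4, 5.1]
width: 0.005
```

Call:
play_rows([
  [0,0.3,-1,0,0],
  [0,0.3,-1,0,0],
])

```text
t: 12.15
eef_pos: [503.0, 154.6, 50.0]
tool_rot: [-179.9, 0.0, 16.4]
contact_force: [-7.4, 23.9, 4.8]
width: 0.003
```

All three walls are home. Backing out and heading for the gauge.

Call:
play_rows([
  [0,-4,12,0,0],
  [0,-7,24,5,0],
  [0,-7,24,45,0],
  [0,-7,24,85,0],
  [0,-7,24,125,0],
  [0.6,-7,24,160,0],
  [0.6,-12,-15,160,-0.1],
  [0.6,-17,-55,160,-0.2],
  [0.6,-22,-95,160,-0.3],
  [0.6,-27,-135,160,-0.4],
  [0.6,-32,-175,160,-0.5],
  [0.6,-37,-215,160,-0.541],
])

```text
t: 13.15
eef_pos: [465.7, -63.1, 210.3]
tool_rot: [180.0, -0.0, -14.8]
contact_force: [1.9, -0.3, 0.1]
width: 0.483
```

Call:
play_rows([
  [0.6,-5,-40,0,0],
  [0.6,-10,-80,0,0],
  [0.6,-14,-120,0,0],
  [0.6,-18,-160,0,0],
  [0.6,-22,-200,0,0],
  [0.6,-26,-240,0,0],
  [0.6,-30,-279,0,0],
  [0.6,-30,-279,0,0],
  [0.6,-30,-279,0,0],
  [0.6,-30,-279,0,0],
])

```text
t: 13.98
eef_pos: [436.2, -340.0, 209.8]
tool_rot: [-180.0, 0.0, -14.5]
contact_force: [0.0, -0.0, -0.3]
width: 0.598
```

```bash
python3 - <<'E'
from h import *
st=bot.get_state();print(st["eef_pos"],st["tool_rot"],st["contact_force"])
s=save("scene","pics/t.png"); t=save("top","pics/t.png")
z=lambda a,x0,y0,x1,y1,k:cv2.resize(a[y0:y1,x0:x1],None,fx=k,fy=k,interpolation=cv2.INTER_CUBIC)
o=np.zeros((560,800,3),np.uint8)
o[:360,:400]=z(t,190,160,290,250,4);o[:360,400:800]=z(s,260,165,360,255,4)
o[360:560,:200]=z(t,370,215,430,275,4)[:200,:200];o[360:560,400:600]=z(s,155,190,205,240,4)
cv2.imwrite("pics/e1.png",o)
E
```

```text
[ 436.20451304 -340.04122915  209.75225803] [-1.79982835e+02  4.43091086e-02 -1.45300660e+01] [ 0.00897121 -0.00169346 -0.25891624]
```

View pics/e1.png

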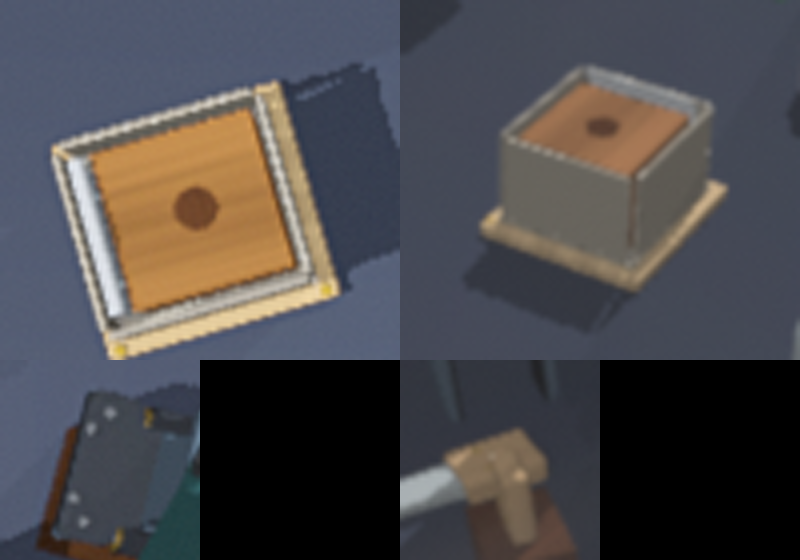

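All walls are upright, and the gripper is above the handle. Descend and grasp.

Call:
play_rows([
  [0.6,0,-1,-40,0],
  [0.6,0,-1,-75,0],
  [0.6,0,-1,-95,0],
  [0.6,0,-1,-100,0],
  [0.6,0,-1,-100,0],
  [0,0,-1,-100,0],
  [0,0,-1,-100,0],
  [0,0,-1,-100,0],
  [0,0,-1,-100,0],
  [0,0,-1,-100,0],
  [0,0,-1,-100,0],
  [0,0,-1,-100,0],
], grip_force=25)

```text
t: 15.08
eef_pos: [436.6, -341.8, 110.4]
tool_rot: [180.0, -0.0, -14.5]
contact_force: [-2.6, 1.4, 6.5]
width: 0.201
```

Call:
play_rows([
  [0,0,0,3,0],
  [0,0,0,10,0],
  [0,0,0,20,0],
  [0,0,0,30,0],
  [0,0,0,40,0],
  [0,0,0,50,0],
])

```text
t: 15.58
eef_pos: [436.5, -341.8, 161.4]
tool_rot: [180.0, -0.0, -14.5]
contact_force: [-0.7, 0.1, -0.4]
width: 0.195
```

Call:
play_rows([
  [0,0,0,20,0],
  [0,0,0,45,0],
  [0,0,0,75,0],
  [0,0,0,105,0],
  [0,0,0,105,0],
  [0,0,0,105,0],
])

```text
t: 16.08
eef_pos: [437.1, -342.2, 267.3]
tool_rot: [179.9, -0.2, -14.5]
contact_force: [-0.4, -0.3, -2.0]
width: 0.198
```

Call:
play_rows([
  [0,3,20,0,0],
  [0,8,55,0,0.05],
  [0,14,95,0,0.1],
  [0,20,135,0,0.15],
  [0,26,175,0,0.2],
  [0,32,215,0,0.25],
  [0,38,255,0,0.3],
  [0,44,295,0,0.35],
  [0,50,335,0,0.4],
  [0,56,375,0,0.45],
  [0,62,415,0,0.5],
  [0,67,450,0,0.541],
])

```text
t: 17.08
eef_pos: [502.6, 110.7, 264.1]
tool_rot: [-180.0, 0.1, 16.7]
contact_force: [1.4, -0.8, -0.7]
width: 0.197
```

Call:
play_rows([
  [0,3,20,0,0],
  [0,3.5,29,0,0],
  [0,3.5,29,0,0],
  [0,3.5,29,-20,0],
  [0,3.5,29,-35,0],
  [0,3.5,29,-45,0],
  [0,3.5,29,-45,0],
  [0,3.5,29,-45,0],
  [0,3.5,29,-45,0],
])

```text
t: 17.83
eef_pos: [507.3, 136.8, 220.6]
tool_rot: [180.0, -0.0, 16.4]
contact_force: [-0.1, -0.6, -0.6]
width: 0.199
```

```bash
python3 - <<'E'
from h import *
st=bot.get_state();print(st["eef_pos"],st["tool_rot"],st["contact_force"],st["width"])
s=save("scene","pics/t.png"); t=save("top","pics/t.png")
z=lambda a,x0,y0,x1,y1,k:cv2.resize(a[y0:y1,x0:x1],None,fx=k,fy=k,interpolation=cv2.INTER_CUBIC)
cv2.imwrite("pics/f1.png",np.hstack([z(t,190,160,290,260,4),z(s,260,130,360,230,4)]))
E
```

```text
[507.27422414 136.83751096 220.61734195] [ 1.79996131e+02 -3.60476514e-02  1.64485027e+01] [-0.14446917 -0.62465022 -0.62829573] 0.19865897990751846
```

View pics/f1.png

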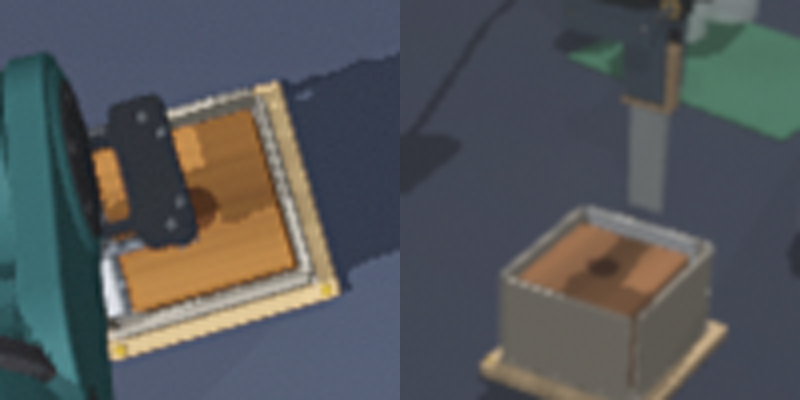

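```bash
python3 - <<'E'
from h import *
u=np.array([.9588,.284,0])
for z in(115,120,210):
  for s in(-15,15): print(z,s,(proj("scene",np.array([507.3,136.8,z])+s*u)-[260,130])*4+[400,0])
E
```

```text
115 -15 [630.12220249 201.23415135]
115 15 [661.55697826 210.78713844]
120 -15 [630.34405617 196.06320288]
120 15 [661.84470803 205.58319979]
210 -15 [634.49515929  99.30960868]
210 15 [667.23056689 108.17346857]
```

The blade is vertical, aligned, and its tip is where predicted (about z 115). Descending in checked steps.

Call:
play_rows([
  [0,0,0,-8,0],
  [0,0,0,-14,0],
  [0,0,0,-18,0],
  [0,0,0,-21,0],
  [0,0,0,-24,0],
  [0,0,0,-24,0],
])

```text
t: 18.43
eef_pos: [506.6, 137.3, 195.2]
tool_rot: [-180.0, 0.1, 16.5]
contact_force: [-0.3, -0.3, -1.4]
width: 0.196
```

Call:
play_rows([
  [0,0,0,-3,0],
  [0,0,0,-6,0],
  [0,0,0,-6,0],
])

```text
t: 18.68
eef_pos: [506.7, 137.3, 189.4]
tool_rot: [-180.0, 0.0, 16.5]
contact_force: [0.2, 0.0, -0.2]
width: 0.197
```

Call:
play_rows([
  [0,0,0,-3,0],
  [0,0,0,-6,0],
  [0,0,0,-6,0],
])

```text
t: 18.93
eef_pos: [506.6, 137.2, 183.4]
tool_rot: [-180.0, 0.0, 16.5]
contact_force: [-0.9, 1.3, -0.3]
width: 0.196
```

Call:
play_rows([
  [0,0,0,-3,0],
  [0,0,0,-6,0],
  [0,0,0,-6,0],
])

```text
t: 19.18
eef_pos: [506.6, 137.2, 177.3]
tool_rot: [-180.0, 0.0, 16.5]
contact_force: [-1.2, 0.0, -1.2]
width: 0.197
```

Call:
play_rows([
  [0,0,0,-3,0],
  [0,0,0,-6,0],
  [0,0,0,-6,0],
])

```text
t: 19.43
eef_pos: [506.8, 137.2, 171.4]
tool_rot: [180.0, 0.0, 16.5]
contact_force: [0.6, -0.9, -1.9]
width: 0.196
```

Call:
play_rows([
  [0,0,0,-2,0],
  [0,0,0,-4,0],
  [0,0,0,-4,0],
])

```text
t: 19.68
eef_pos: [507.0, 137.2, 167.7]
tool_rot: [180.0, -0.0, 16.5]
contact_force: [0.6, -2.3, -1.9]
width: 0.198
```

Call:
play_rows([
  [0,0,0,-2,0],
  [0,0,0,-4,0],
  [0,0,0,-4,0],
])

```text
t: 19.93
eef_pos: [507.1, 137.2, 163.7]
tool_rot: [180.0, -0.0, 16.5]
contact_force: [2.7, -3.5, -2.0]
width: 0.192
```

Call:
play_rows([
  [0,0,0,-2,0],
  [0,0,0,-4,0],
  [0,0,0,-4,0],
])

```text
t: 20.18
eef_pos: [507.1, 137.2, 159.7]
tool_rot: [180.0, -0.0, 16.5]
contact_force: [3.4, -4.5, -1.5]
width: 0.197
```

It leans on the wall (-v force about 5 N), so I'll ease it inward.

Call:
play_rows([
  [0,0.15,-0.5,0,0],
  [0,0.2,-0.7,0,0],
  [0,0.2,-0.7,0,0],
  [0,0.2,-0.7,0,0],
])

```text
t: 20.52
eef_pos: [507.0, 136.8, 159.9]
tool_rot: [-180.0, 0.0, 16.5]
contact_force: [1.5, 2.1, -1.7]
width: 0.197
```

Call:
play_rows([
  [0,0,0,-2,0],
  [0,0,0,-4,0],
  [0,0,0,-4,0],
])

```text
t: 20.77
eef_pos: [506.8, 136.6, 155.5]
tool_rot: [-180.0, 0.0, 16.5]
contact_force: [0.8, 1.7, -2.1]
width: 0.197
```

Call:
play_rows([
  [0,0,0,-1,0],
  [0,0,0,-2,0],
])

```text
t: 20.93
eef_pos: [507.0, 136.7, 153.9]
tool_rot: [-180.0, 0.0, 16.5]
contact_force: [-0.3, 3.2, 2.1]
width: 0.196
```

Call:
play_rows([
  [0,0,0,-1,0],
  [0,0,0,-2,0],
])

```text
t: 21.1
eef_pos: [507.1, 136.7, 151.9]
tool_rot: [-180.0, -0.0, 16.5]
contact_force: [-0.7, 2.0, 3.6]
width: 0.196
```

Call:
play_rows([
  [0,0,0,-1,0],
  [0,0,0,-2,0],
])

```text
t: 21.27
eef_pos: [507.2, 136.6, 149.9]
tool_rot: [180.0, -0.0, 16.5]
contact_force: [-0.3, 1.2, 3.2]
width: 0.193
```

Both faces now drag: about 4 N vertical, with about 1 N of lateral imbalance towards the cheek. A small trim, then rest and average.

Call:
play_rows([
  [0,0,0.1,-0.5,0],
  [0,0,0.1,-1,0],
])

```text
t: 21.43
eef_pos: [507.2, 136.7, 149.0]
tool_rot: [180.0, -0.0, 16.5]
contact_force: [-0.5, 0.8, 4.5]
width: 0.198
```

Call:
play_rows([
  [0,0,0,0,0],
  [0,0,0,0,0],
  [0,0,0,0,0],
  [0,0,0,0,0],
])

```text
t: 21.77
eef_pos: [507.2, 136.7, 148.9]
tool_rot: [180.0, -0.0, 16.5]
contact_force: [1.3, 0.5, 1.9]
width: 0.199
```

```bash
python3 - <<'E'
from h import *
F=[];T=[];P=[]
for i in range(8):
    im=save("scene","pics/g0.png") if i%2 else save("top","pics/t.png")
    s=bot.get_state();F.append(s["contact_force"]);T.append(s["torque"]);P.append(s["eef_pos"])
print(s["t"],np.mean(F,0),np.std(F,0),np.mean(T,0),np.mean(P,0),s["tool_rot"],s["width"])
z=lambda a,x0,y0,x1,y1,k:cv2.resize(a[y0:y1,x0:x1],None,fx=k,fy=k,interpolation=cv2.INTER_CUBIC)
cv2.imwrite("pics/g1.png",z(im,250,130,370,245,5))
E
```

```text
22.1667 [ 1.38175842 -0.36830126  1.32029059] [0.36209179 0.7712583  0.39244924] [-0.10850893 -0.34502977  0.08664447] [507.1685836  136.66851711 148.93679214] [ 1.79994096e+02 -7.12427963e-03  1.64915810e+01] 0.1958339259153824
```

View pics/g1.png

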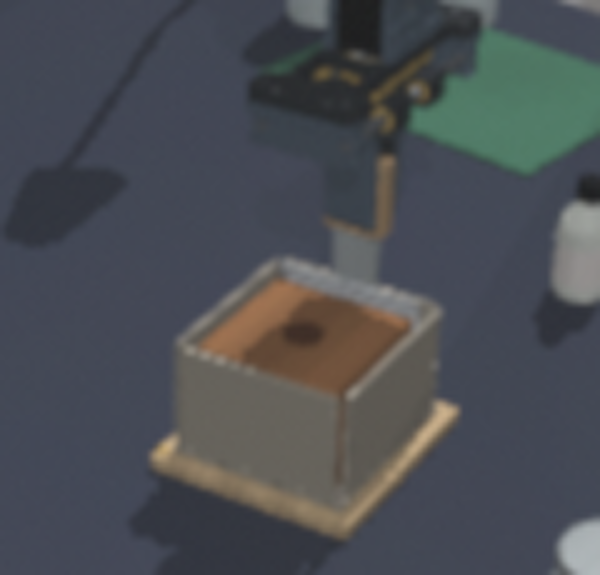

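```bash
python3 -c "
from cell import bot
print(bot.finish_job())"
```

```text
the job is handed in; nothing more can be done
None
```

I raised all three walls, set the gauge in the gap, and handed the job in at about 22 s with the arm still gripping and holding the gauge. No verdict is reported back.

- **Walls:** I pushed the right, far and left walls up in that order. Each was pressed until it stopped moving, at about 17–25 N. A picture after the third push showed all three upright.
- **Gauge:** I took the smaller, non-orange gauge out of its block by the handle and lowered it between the left wall and the cheek. Partway down it leaned on the wall with about 5 N, so I eased it about 0.7 mm towards the cheek and went on. The tip now sits at about z 44 mm.
- **Last checks:**
  - The vertical drag was about 3–4.5 N on the final steps, and the sideways force at rest was under 1 N.
  - I estimate the cheek is pushed back about 1.1 mm. That comes from the arm's position and the contact forces; I did not see it directly.
  - The last picture showed the box walls upright and the blade vertical.
- **Less certain:** The vertical force reading drifted by about 1–2 N, so the true drag could be nearer 5 N. I did not check the other objects with a separate measurement at the end, but I felt no contact with any of them.

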